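# Unpile the lids and close the bead pots at the end of the day

### The job

Close the bead pots for the night: take the two piles of lids apart and put every lid on the pot of its own colour, right way up and fully home so that it lies flat on the rim. Leave all the pots standing upright where they are.

Things in the scene. Friction and masses are not known exactly. Their poses are not given: they have to be found in the camera images.
- lid_red_disc (a point): The red lid (large): a disc 66 mm across, 12 mm thick, over a plug 42 mm across, 8 mm deep, tapered below. Point: the disc's centre, 14 mm above the plug's bottom; z up out of the lid's top. Starts at the bottom of a pile, on a 4 mm cork mat. A piled lid stands on its plug on the flat top below, so each disc has an 8 mm gap under it. Hold it by the disc's edge.
- lid_blue_disc (a point): The blue lid (large): a disc 66 mm across, 12 mm thick, over a plug 42 mm across, 8 mm deep, tapered below. Point: the disc's centre, 14 mm above the plug's bottom; z up out of the lid's top. Starts at the bottom of a pile, on a 4 mm cork mat. A piled lid stands on its plug on the flat top below, so each disc has an 8 mm gap under it. Hold it by the disc's edge.
- lid_yellow_disc (a point): The yellow lid (medium): a disc 52 mm across, 12 mm thick, over a plug 29 mm across, 8 mm deep, tapered below. Point: the disc's centre, 14 mm above the plug's bottom; z up out of the lid's top. Starts on a large lid. A piled lid stands on its plug on the flat top below, so each disc has an 8 mm gap under it. Hold it by the disc's edge.
- lid_green_disc (a point): The green lid (medium): a disc 52 mm across, 12 mm thick, over a plug 29 mm across, 8 mm deep, tapered below. Point: the disc's centre, 14 mm above the plug's bottom; z up out of the lid's top. Starts on a large lid. A piled lid stands on its plug on the flat top below, so each disc has an 8 mm gap under it. Hold it by the disc's edge.
- lid_white_disc (a point): The white lid (small): a disc 38 mm across, 12 mm thick, over a plug 17 mm across, 8 mm deep, tapered below. Point: the disc's centre, 14 mm above the plug's bottom; z up out of the lid's top. Starts on top of the higher pile. A piled lid stands on its plug on the flat top below, so each disc has an 8 mm gap under it. Hold it by the disc's edge.
- pot_red: The red bead pot (large), open, part filled with red beads: round, 56 mm across outside, wall 2.5 mm, 48 mm tall, loose on the table. Origin: centre of its underside, z up. The lid's plug has about 4.5 mm of play each way in its mouth; fully home, the disc rests on the rim and the lid's point is 54 mm above this origin.
- pot_blue: The blue bead pot (large), open, part filled with blue beads: round, 56 mm across outside, wall 2.5 mm, 48 mm tall, loose on the table. Origin: centre of its underside, z up. The lid's plug has about 4.5 mm of play each way in its mouth; fully home, the disc rests on the rim and the lid's point is 54 mm above this origin.
- pot_yellow: The yellow bead pot (medium), open, part filled with yellow beads: round, 43 mm across outside, wall 2.5 mm, 43 mm tall, loose on the table. Origin: centre of its underside, z up. The lid's plug has about 4.5 mm of play each way in its mouth; fully home, the disc rests on the rim and the lid's point is 49 mm above this origin.
- pot_green: The green bead pot (medium), open, part filled with green beads: round, 43 mm across outside, wall 2.5 mm, 43 mm tall, loose on the table. Origin: centre of its underside, z up. The lid's plug has about 4.5 mm of play each way in its mouth; fully home, the disc rests on the rim and the lid's point is 49 mm above this origin.
- pot_white: The white bead pot (small), open, part filled with white beads: round, 31 mm across outside, wall 2.5 mm, 38 mm tall, loose on the table. Origin: centre of its underside, z up. The lid's plug has about 4.5 mm of play each way in its mouth; fully home, the disc rests on the rim and the lid's point is 44 mm above this origin.
There are look-alikes about, which are no part of the job. Leave any black or pink look-alike of the part that bears lid_green_disc alone.

How it is judged:
At the end, for the whole second after the job is handed in: Each lid lies on the pot of its own colour: centres within 8 mm, disc on the rim (height within 3 mm of fully home), level within 0.08 rad; each pot is upright (0.08 rad) and within 30 mm of where it started; all released and at rest (z of lid_red_disc in the frame of pot_red between 0.051 and 0.057 m and horizontal distance between lid_red_disc and pot_red below 0.008 m and angle between each of lid_red_disc, pot_red, lid_blue_disc, pot_blue, lid_yellow_disc, pot_yellow, lid_green_disc, pot_green, lid_white_disc, pot_white's own z axis and vertical below 0.08 rad and distance of each of pot_red, pot_blue, pot_yellow, pot_green, pot_white from where it was at the start of the episode below 0.03 m and linear speed of each of lid_red, pot_red, lid_blue, pot_blue, lid_yellow, pot_yellow, lid_green, pot_green, lid_white, pot_white below 0.02 m/s and z of lid_blue_disc in the frame of pot_blue between 0.051 and 0.057 m and horizontal distance between lid_blue_disc and pot_blue below 0.008 m and z of lid_yellow_disc in the frame of pot_yellow between 0.046 and 0.052 m and horizontal distance between lid_yellow_disc and pot_yellow below 0.008 m and z of lid_green_disc in the frame of pot_green between 0.046 and 0.052 m and horizontal distance between lid_green_disc and pot_green below 0.008 m and z of lid_white_disc in the frame of pot_white between 0.041 and 0.047 m and horizontal distance between lid_white_disc and pot_white below 0.008 m); the robot touches nothing.
It fails at once if the red pot is tipped over (angle between pot_red's own z axis and vertical above 0.6 rad).
It fails at once if the blue pot is tipped over (angle between pot_blue's own z axis and vertical above 0.6 rad).
It fails at once if the yellow pot is tipped over (angle between pot_yellow's own z axis and vertical above 0.6 rad).
It fails at once if the green pot is tipped over (angle between pot_green's own z axis and vertical above 0.6 rad).
It fails at once if the white pot is tipped over (angle between pot_white's own z axis and vertical above 0.6 rad).
It also fails if it takes over 128 s, if anything falls off the work surface, if the arm or the gripper's body presses on something with over 40 N, if the wrist force passes 120 N, or if a joint passes its speed limit or range.

### The arm

A 6-joint arm with a two-finger parallel gripper is mounted at the origin on the work surface. World frame = base frame: x ahead of the robot, y to its left, z up, the work surface at z = 0. Lengths are in m, angles in rad, forces in N, time in s.
With the tool pointing down it reaches from about 0.275 to 0.725 m from the base axis. Payload 15.9 kg.
Tool frame: the origin (TCP) lies on the centre line of the jaws, within the pads' length; the fingertips stand 8 mm ahead of it and the grasp point (between the pads) lies 11 mm behind it (env.tcp_to_tips is the distance from the TCP to the fingertips, in m); z points along the fingers, y is the line along which they close (so a half turn about z gives the same grasp; the last joint's range is limited). The gripper opens to 85 mm and grips with 20 to 120 N. Pads are 22 mm wide; open, the fingers measure 114 mm over their backs; the gripper's body (76 mm by 85 mm) begins 54 mm behind the grasp point. The pads swing forward as they close: fully open they stand 13 mm farther back than shut.
Start: joints at [-1.156, 0.213, -0.034, 1.323, 0, 1.571], TCP at [0.201, -0.458, 0.239] pointing down, gripper open.
Joint ranges: [-2.98, 2.98], [-0.74, 1.72], [-1.14, 1.35], [-2.1, 2.04], [-1.57, 1.44], [-3.14, 3.14]. Speed limits (rad/s): [1.89, 1.89, 2.39, 2.57, 3.14, 3.14].

### API

Orientations are given as a rotation vector (axis times angle).
In Python, from workcell import get_obs, imaging, order, env gives the robot as it stands.
- The arm moves only by the shell command python3 -m creep 'ROWS'. ROWS is JSON, a list of rows, each a list of 7 numbers: the shift along the tool's x, y, z in mm, then the turn, a rotation vector about the tool's x, y, z in degrees, then the opening in per cent of the stroke, from 0 (shut) to 100 (fully open). A call has 1 to 5 rows; each row is the pose to reach, as a shift and turn from the pose commanded when the call began, along the tool's axes at that moment; what a row does not reach only later rows make up. A row lasts 1/12 s, in which the tool goes at most 41.7 mm and 7.16 degrees, less where a joint would pass 70% of its speed; a pose out of reach is approached as far as the arm can. A call with a gripper value outside its range is refused whole. The fingers move at their own pace and stop on an object; the grip force is fixed at half the most. Time passes only in rows, so rows that repeat a pose let the fingers close. It gives the time, the measured TCP pose, the force, the opening and the grip force at its end, in the units of the state.
- get_obs(): the state, without advancing time (a new reading comes with each control period).
- imaging.camera(name): name is "side" or "top"; returns a dict with "color" (384x512x3 uint8, red, green, blue), "range_z" (384x512 float32, m along the optical axis (not along the pixel's ray), 0 where there is no reading), "camera_matrix" (3x3 intrinsics, pixels), "rvec" (rotation vector, rad) and "tvec" (3), from world to camera coordinates, as OpenCV has them. Camera axes: x right, y down, z forward; pixel columns grow to the right and rows downward; lengths in m; the calibration is good to about 2 mm. A picture is of the moment at which its call begins.
- order.job_done(): hands the job in; it is judged then, once.
Trained networks look in a picture, given as the dict that the camera call returned (one of the last four; its "shot" number tells which), for a name from the list of things; names that differ only in an ending like _2 or _b are one class to them, and where a whole thing is asked for, a point or a joint stands for the part that bears it (a point fixed in the world has none). Each returns a list of dicts, best first, with "conf" (0 to 1); they miss things now and then, are a little off and sometimes report something else, mostly with a low value. They report only what shows in the picture. A call takes as long as a camera call. They do not tell look-alikes from the thing itself.
- imaging.find_in(name, picture): "position" ([x, y, z] in m, in world coordinates, good to about 4 mm: the middle of the surface that is visible of it).
- imaging.outline_of(name, picture): "pixels" (384x512 bool, what is visible of it).
- imaging.pinpoint(name, picture): "position" ([x, y, z] in m, in world coordinates, good to about 4 mm: a listed point, or the origin of a listed thing).
The state is a dict: "clock": time; "joints": joint angles; "qd": joint speeds; "effort": joint torques, N m; "position": TCP position; "orientation": TCP orientation; "ft_force": force on the tool from outside, world axes, zero at the start; "wrist_torque": the same for the moment, N m; "finger_gap": opening from 0.0 (shut) to 1.0 (fully open); "grasp_force": force on a finger pad.
Only numpy, scipy, OpenCV 4.12 (cv2) and the standard library are available. Lean on these libraries where they do the work, as an engineer would, in place of code of your own. Each camera call takes 0.05 s, during which the arm holds its last target. There are 200 camera calls.

## Working session

There is one attempt and no reset: what is moved stays moved. The work goes in short steps, Python scripts to look and compute and a shell command to move; the robot and the scene stay as the last step left them, time stands still between calls to the robot, and variables do not carry over. Pictures are saved under pics/ and viewed, at most 14 in all, crops included, and the job is handed in when it is done.

```bash
mkdir -p pics
python3 - <<'E'
from workcell import get_obs, imaging, order, env
import cv2,numpy as np
o=get_obs();print({k:np.round(v,3) for k,v in o.items()})
for n in("top","side"):
    p=imaging.camera(n);cv2.imwrite(f"pics/{n}0.png",p["color"][:,:,::-1])
    R=cv2.Rodrigues(np.array(p["rvec"]))[0];print(n,"cam at",-R.T@p["tvec"],p["camera_matrix"].tolist())
    for t in["lid_red_disc","lid_blue_disc","lid_yellow_disc","lid_green_disc","lid_white_disc","pot_red","pot_blue","pot_yellow","pot_green","pot_white"]:
        for d in imaging.pinpoint(t,p):
            q=cv2.projectPoints(np.array([d["position"]],float),np.array(p["rvec"]),np.array(p["tvec"]),np.array(p["camera_matrix"]),None)[0].ravel()
            print(t,np.round(d["position"],3),round(d["conf"],2),q.round())
E
```

```text
{'clock': np.float64(0.0), 'joints': array([-1.156,  0.213, -0.035,  1.324,  0.   ,  1.571]), 'qd': array([ 0.001, -0.   ,  0.001,  0.   , -0.   , -0.   ]), 'effort': array([ 2.0000e-03, -6.8615e+01,  4.8713e+01,  1.7000e-02, -0.0000e+00,
       -0.0000e+00]), 'position': array([ 0.201, -0.457,  0.239]), 'orientation': array([-3.073, -0.647,  0.   ]), 'ft_force': array([-0.312,  0.263,  0.252]), 'wrist_torque': array([ 0.04 ,  0.015, -0.051]), 'grasp_force': np.float64(0.0), 'finger_gap': np.float64(0.997)}
top cam at [0.36765982 0.03257935 1.04911808] [[349.66771948652166, 0.0, 252.58191699751447], [0.0, 349.66771948652166, 192.05486482526686], [0.0, 0.0, 1.0]]
lid_red_disc [0.634 0.268 0.016] 0.58 [176. 131.]
lid_red_disc [ 0.453 -0.069 -0.   ] 0.26 [288. 191.]
lid_blue_disc [0.46  0.259 0.021] 0.62 [178. 188.]
lid_blue_disc [0.625 0.27  0.059] 0.17 [172. 130.]
lid_yellow_disc [0.626 0.271 0.039] 0.67 [173. 131.]
lid_green_disc [0.466 0.266 0.034] 0.74 [174. 186.]
lid_green_disc [0.24  0.315 0.018] 0.74 [157. 264.]
lid_green_disc [0.331 0.251 0.012] 0.67 [180. 232.]
lid_green_disc 
[... 690 characters left out ...]
lid_blue_disc [0.46  0.265 0.021] 0.93 [166. 281.]
lid_yellow_disc [0.628 0.273 0.04 ] 0.85 [107. 239.]
lid_green_disc [0.464 0.264 0.038] 0.96 [164. 273.]
lid_green_disc [0.371 0.146 0.011] 0.96 [243. 270.]
lid_green_disc [0.332 0.252 0.016] 0.79 [220. 312.]
lid_green_disc [0.238 0.315 0.014] 0.64 [237. 367.]
lid_white_disc [0.63  0.267 0.057] 0.82 [106. 230.]
pot_red [0.616 0.09  0.005] 0.83 [179. 211.]
pot_red [ 0.449 -0.071  0.002] 0.24 [278. 206.]
pot_blue [ 0.622 -0.096 -0.001] 0.92 [230. 176.]
pot_yellow [ 0.449 -0.071 -0.003] 0.66 [278. 207.]
pot_green [ 0.615 -0.253 -0.   ] 0.59 [270. 152.]
pot_green [0.465 0.264 0.035] 0.36 [164. 274.]
pot_white [0.457 0.084 0.001] 0.81 [231. 239.]
```

View pics/top0.png

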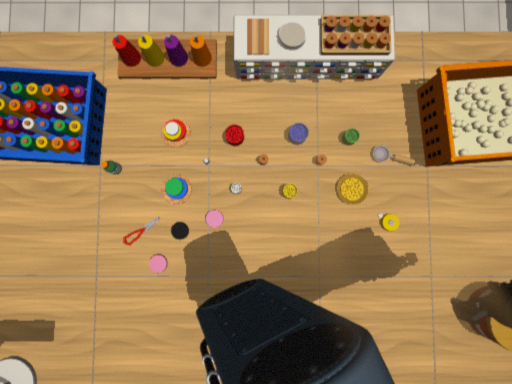

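View pics/side0.png

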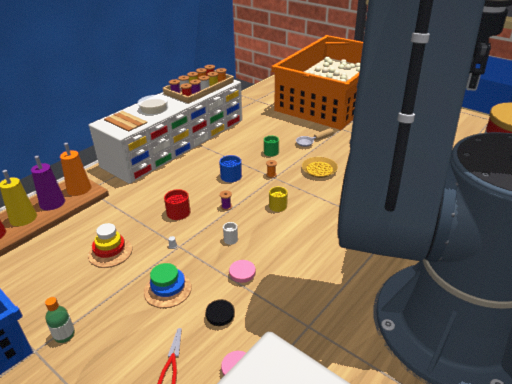

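The top view shows pile A at about (173,130): white on yellow on red. Pile B is at (177,187): green on blue. The pots are red (234,135), blue (298,133), green (350,136), white (236,188) and yellow (289,190).

Candidates for the green lid:
- (174,186), the green top of the blue pile. This is my choice.
- (157,264) and (215,219), pink discs, and (180,232), a black disc. All are look-alikes to leave alone.
- (297,136), a false detection on the blue pot.

Next I'll take a close crop and measure.

```bash
cat > h.py <<'E'
from workcell import get_obs, imaging, order, env
import cv2,numpy as np
def world(p):
    K=np.array(p["camera_matrix"]);R=cv2.Rodrigues(np.array(p["rvec"]))[0];t=np.array(p["tvec"]).ravel()
    z=p["range_z"];v,u=np.mgrid[:384,:512]
    P=np.stack([(u-K[0,2])/K[0,0]*z,(v-K[1,2])/K[1,1]*z,z],-1)
    W=(P-t)@R; W[z==0]=np.nan
    return W
def top_centre(W,c,zr,rad=.045):
    m=(np.hypot(W[...,0]-c[0],W[...,1]-c[1])<rad)&(abs(W[...,2]-zr)<.006)
    q=W[m]
    if len(q)<8: return None
    (x,y),r=cv2.minEnclosingCircle(q[:,:2].astype(np.float32))
    return np.round([x*1e3,y*1e3,r*1e3,*(1e3*q.mean(0)),len(q)],1)
E
python3 - <<'E'
from h import *
print([a for a in dir(env) if a[0]!='_'],env.tcp_to_tips)
L={"white":(.628,.270,.064),"green":(.464,.264,.044),"yellow":(.628,.270,.044),"red":(.628,.270,.024),"blue":(.464,.264,.024),
"Pred":(.617,.092,.048),"Pblue":(.624,-.097,.048),"Pyel":(.451,-.07,.043),"Pgreen":(.615,-.254,.043),"Pwhite":(.458,.085,.038)}
for n in("top","side"):
    p=imaging.camera(n);W=world(p);print(n,"table z",np.nanmedian(W[200:230,240:260,2]))
    for k,(x,y,z) in L.items(): print(k,top_centre(W,(x,y),z))
    if n=="side":
        a=cv2.resize(p["color"][215:335,70:270],(800,480),interpolation=2);cv2.imwrite("pics/crop.png",a[:,:,::-1])
E
```

```text
['Unreachable', 'tcp_to_tips'] 0.008
top table z -0.00044395917289020547
white [628.3 269.8  19.4 628.9 269.3  63.9 136. ]
green [462.2 266.4  26.3 462.1 265.7  43.5 251. ]
yellow [625.8 272.6  25.8 617.  271.6  43.6 106. ]
red [634.1 271.3  33.3 639.3 257.3  23.5 121. ]
blue [459.4 263.2  33.  452.8 252.4  23.5 142. ]
Pred [617.   91.2  28.1 614.6  91.8  47.1  59. ]
Pblue [622.2 -95.9  28.1 623.5 -96.4  46.7  67. ]
Pyel [451.2 -70.4  21.2 451.4 -70.6  41.9  45. ]
Pgreen [ 613.5 -253.    21.8  612.5 -253.6   41.4   52. ]
Pwhite [459.1  85.7  15.3 458.9  86.5  37.6  30. ]
side table z 0.00010769870777086663
white [626.9 268.9  20.2 625.2 270.6  63.4 213. ]
green [460.5 265.1  26.9 458.9 267.4  43.6 482. ]
yellow [624.  274.2  27.9 616.1 277.7  43.2 254. ]
red [632.2 270.3  33.8 618.8 280.3  23.  231. ]
blue [458.  262.6  33.8 443.6 270.1  23.3 348. ]
Pred [616.1  89.7  30.8 615.5  92.   46.  147. ]
Pblue [620.6 -95.7  29.5 618.9 -96.8  46.1 113. ]
Pyel [447.6 -72.7  23.7 448.9 -70.9  40.9 103. ]
Pgreen [ 612.1 -253.6   23.7  612.  -253.4   41.    71. ]
Pwhite [457.3  86.4  16.7 457.4  85.7  36.2  86. ]
```

View pics/crop.png

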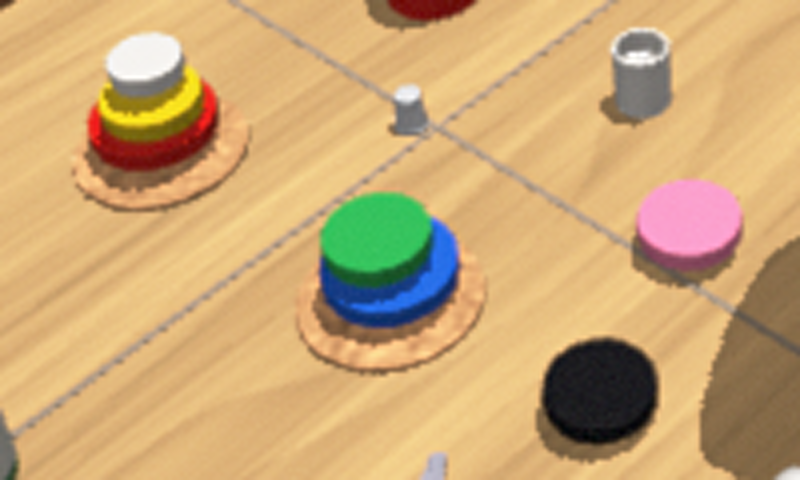

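The crop confirms the choice: green at (375,235) sits on blue, and the pink disc (690,220) and black disc (600,385) are separate. Measured radii and heights match the specification. First I'll turn the tool so tool x is world +y and tool y is world +x, while travelling.

```bash
python3 -m creep '[[31,-23,0,0,0,-6.6,100],[63,-46,0,0,0,-13.2,100],[94,-68,0,0,0,-19.9,100],[126,-91,0,0,0,-26.5,100],[157,-114,0,0,0,-33.1,100]]'; python3 -m creep '[[39,-2,0,0,0,-6.6,100],[77,-4,0,0,0,-13.2,100],[116,-5,0,0,0,-19.9,100],[155,-7,0,0,0,-26.5,100],[193,-9,0,0,0,-33.1,100]]'; python3 -m creep '[[0,0,0,0,0,0,100],[0,0,0,0,0,0,100]]'; python3 -c "
from h import *
o=get_obs();print(o['clock'],o['position'],o['joints'],cv2.Rodrigues(np.array(o['orientation']))[0].round(3))"
```

```text
clock: 1.62
position: [0.2997, -0.2884, 0.2394]
orientation: [2.758, 1.503, 0.0]
ft_force: [0.6, -0.6, 0.6]
finger_gap: 1.004
grasp_force: 0.0
clock: 2.03
position: [0.3978, -0.1215, 0.2396]
orientation: [2.215, 2.227, 0.001]
ft_force: [1.3, -0.6, 0.0]
finger_gap: 1.002
grasp_force: 0.0
clock: 2.2
position: [0.3979, -0.1218, 0.2393]
orientation: [-2.217, -2.225, 0.0]
ft_force: [0.0, -0.4, 0.4]
finger_gap: 1.001
grasp_force: 0.0
2.2 [ 0.39788195 -0.12179776  0.23925825] [-2.97051670e-01  4.08164869e-02 -2.33234843e-01  1.29680963e+00
 -8.15812068e-06  1.27005864e+00] [[-0.004  1.    -0.   ]
 [ 1.     0.004  0.   ]
 [ 0.    -0.    -1.   ]]
```

```bash
python3 -m creep '[[36,21,0,0,0,0.2,100],[72,42,0,0,0,0.2,100],[107,63,0,0,0,0.2,100],[143,84,0,0,0,0.2,100],[179,105,0,0,0,0.2,70]]'; python3 -m creep '[[35,21,0,0,0,0,70],[71,42,10,0,0,0,70],[106,63,30,0,0,0,70],[142,84,50,0,0,0,70],[177,105,75,0,0,0,70]]'; python3 -m creep '[[20,10,25,0,0,0,70],[35,20,55,0,0,0,70],[35,20,60,0,0,0,70]]'
python3 - <<'E'
from h import *
o=get_obs();print(o['clock'],o['position'],o['finger_gap'],cv2.Rodrigues(np.array(o['orientation']))[0].round(3))
p=imaging.camera("side");a=cv2.resize(p["color"][130:290,40:240],(800,600),interpolation=2);cv2.imwrite("pics/s1.png",a[:,:,::-1])
W=world(p)
m=(np.hypot(W[...,0]-.628,W[...,1]-.27)<.06)&(W[...,2]>.07)&(W[...,2]<.16)
q=W[m];print(q.min(0),len(q))
for h in np.arange(.08,.14,.005):
    s=q[abs(q[:,2]-h)<.0025]; print(h.round(3),len(s), s.min(0).round(3) if len(s) else '', s.max(0).round(3) if len(s) else '')
E
```

```text
clock: 2.62
position: [0.5029, 0.056, 0.2394]
orientation: [2.229, 2.213, 0.0]
ft_force: [0.7, -2.5, 0.6]
finger_gap: 0.883
grasp_force: 0.0
clock: 3.03
position: [0.6025, 0.2209, 0.1719]
orientation: [2.228, 2.214, 0.001]
ft_force: [0.7, -0.9, 0.5]
finger_gap: 0.7
grasp_force: 0.0
clock: 3.28
position: [0.6206, 0.2556, 0.1063]
orientation: [-2.225, -2.214, 0.009]
ft_force: [-0.2, -0.2, -0.7]
finger_gap: 0.704
grasp_force: 0.0
3.2833 [0.6206451  0.25560947 0.10631636] 0.7038166460798037 [[ 0.005  1.    -0.006]
 [ 1.    -0.005 -0.002]
 [-0.002 -0.006 -1.   ]]
[0.56824384 0.24343694 0.10181272] 482
0.08 0  
0.085 0  
0.09 0  
0.095 0  
0.1 1 [0.586 0.259 0.102] [0.586 0.259 0.102]
0.105 26 [0.583 0.244 0.103] [0.651 0.265 0.107]
0.11 39 [0.576 0.243 0.108] [0.656 0.267 0.112]
0.115 51 [0.576 0.245 0.113] [0.654 0.268 0.117]
0.12 45 [0.575 0.246 0.118] [0.656 0.267 0.122]
0.125 50 [0.574 0.245 0.123] [0.657 0.267 0.127]
0.13 54 [0.574 0.245 0.128] [0.654 0.267 0.132]
0.135 45 [0.576 0.247 0.133] [0.656 0.267 0.137]
0.14 40 [0.575 0.247 0.138] [0.659 0.267 0.142]
```

View pics/s1.png

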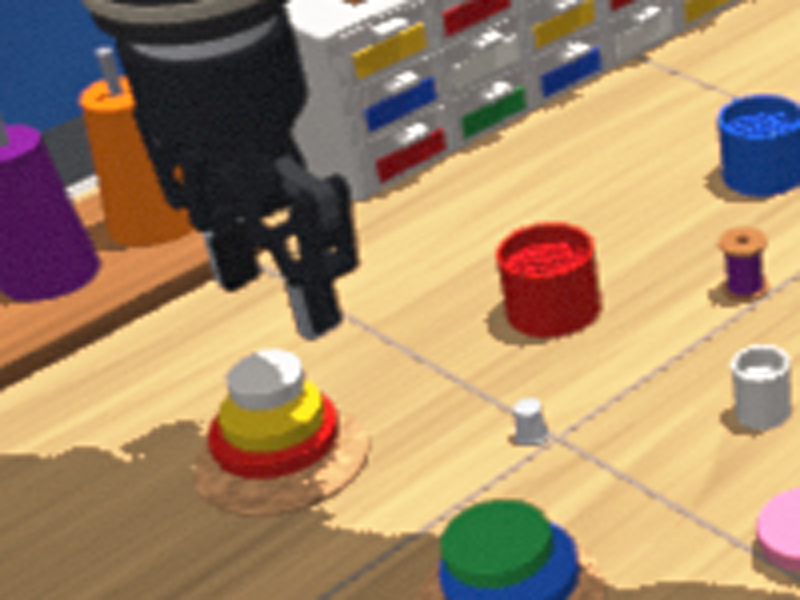

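The fingers are above pile A; in the crop the tip is at about (320,330) and the pile at (270,400). At 70% opening the tips stand about 4 mm below the TCP. I'll let the arm settle and read the pose.

```bash
python3 -m creep '[[0,0,0,0,0,0,70],[0,0,0,0,0,0,70],[0,0,0,0,0,0,70]]'; python3 -c "
from h import *
o=get_obs();print(o['position'],o['joints'],cv2.Rodrigues(np.array(o['orientation']))[0].round(4))"
```

```text
clock: 3.58
position: [0.622, 0.2544, 0.1144]
orientation: [2.227, 2.214, 0.004]
ft_force: [-0.1, -0.3, 1.0]
finger_gap: 0.701
grasp_force: 0.0
[0.62199591 0.25443054 0.11441253] [ 3.88326473e-01  6.14375846e-01  2.47941256e-01  1.20174942e+00
 -8.41505224e-05  1.96484939e+00] [[ 5.7e-03  1.0e+00  2.4e-03]
 [ 1.0e+00 -5.7e-03  9.0e-04]
 [ 9.0e-04  2.4e-03 -1.0e+00]]
```

```bash
python3 -m creep '[[15,6,0,0,0,-0.3,70],[15,6,20,0,0,-0.3,70],[15,6,40,0,0,-0.3,70],[15,6,59,0,0,-0.3,70],[15,6,59,0,0,-0.3,70]]'; python3 -m creep '[[0,0,0,0,0,0,40],[0,0,0,0,0,0,25],[0,0,0,0,0,0,10],[0,0,0,0,0,0,10],[0,0,0,0,0,0,10]]';python3 -m creep '[[0,0,-15,0,0,0,10],[0,0,-45,0,0,0,10],[0,0,-45,0,0,0,10],[0,0,-45,0,0,0,10]]'
```

```text
clock: 4.0
position: [0.626, 0.2691, 0.0512]
orientation: [-2.22, -2.221, 0.005]
ft_force: [-1.1, -0.5, -1.1]
finger_gap: 0.698
grasp_force: 0.0
clock: 4.42
position: [0.6284, 0.2706, 0.0557]
orientation: [2.219, 2.221, 0.005]
ft_force: [-0.6, -2.0, 9.3]
finger_gap: 0.417
grasp_force: 60.3
clock: 4.75
position: [0.6288, 0.271, 0.1013]
orientation: [2.219, 2.221, 0.007]
ft_force: [0.7, -0.5, 0.0]
finger_gap: 0.417
grasp_force: 60.0
```

Run:
```python
from h import *
o=get_obs();print(o['position'])
p=imaging.camera("side");W=world(p);C=p["color"].astype(int)
m=(np.hypot(W[...,0]-.628,W[...,1]-.27)<.045)&(W[...,2]>.08)&(W[...,2]<.13)&(C.min(-1)>110)
q=W[m];print(len(q),q.min(0),q.max(0));zt=np.percentile(q[:,2],95);print(zt);t=q[abs(q[:,2]-zt)<.004]
print(cv2.minEnclosingCircle(t[:,:2].astype(np.float32)),np.linalg.lstsq(np.c_[t[:,:2]-t[:,:2].mean(0),np.ones(len(t))],t[:,2],rcond=None)[0])
print("yellow",top_centre(W,(.625,.273),.044),"red",top_centre(W,(.633,.271),.024))
a=cv2.resize(p["color"][170:290,40:200],(800,600),interpolation=2);cv2.imwrite("pics/s2.png",a[:,:,::-1])
```

```text
[0.62878148 0.270961   0.10126089]
113 [0.60170651 0.26486513 0.09518253] [0.65295003 0.28910176 0.11238798]
0.11077906413695324
((0.6331273317337036, 0.2811583876609802), 0.019533909857273102) [ 0.01153225 -0.06342391  0.10936386]
yellow [625.1 271.6  27.4 622.3 274.   43.5 385. ] red [632.3 271.2  34.3 619.  280.3  23.  225. ]
```

View pics/s2.png

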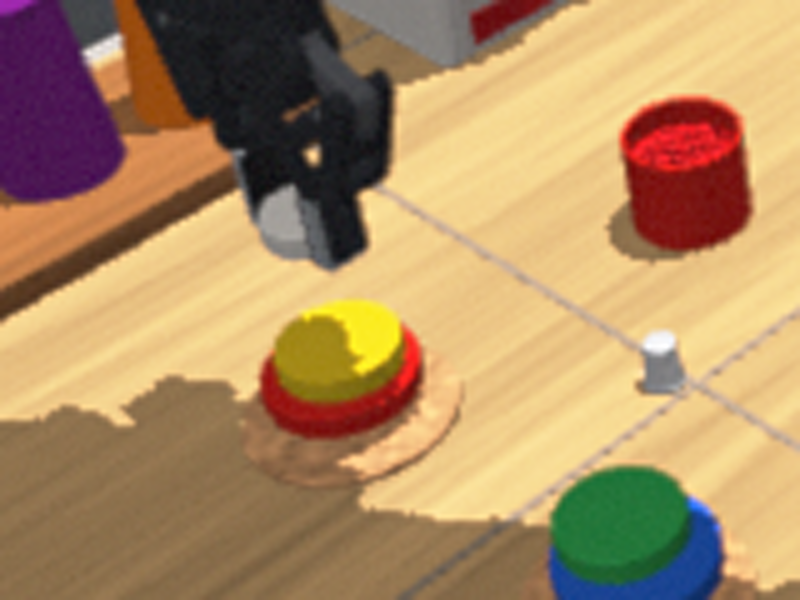

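The white lid is held level at about (290,220) in the crop, and the yellow and red lids are undisturbed. Moving to the white pot.

```bash
python3 -m creep '[[-28,-25,0,0,0,0,10],[-56,-51,0,0,0,0,10],[-83,-76,0,0,0,0,10],[-111,-102,0,0,0,0,10],[-130,-120,0,0,0,0,10]]'; python3 -m creep '[[-28,-25,0,0,0,0,10],[-55,-50,0,0,0,0,10],[-55,-50,0,0,0,0,10],[-55,-50,0,0,0,0,10],[-55,-50,0,0,0,0,10]]'
```

```text
clock: 5.22
position: [0.5045, 0.1382, 0.0976]
orientation: [-2.22, -2.222, 0.003]
ft_force: [-0.1, 0.3, -0.5]
finger_gap: 0.42
grasp_force: 60.0
clock: 5.63
position: [0.4578, 0.0853, 0.0983]
orientation: [2.221, 2.222, 0.001]
ft_force: [0.2, -0.4, -0.4]
finger_gap: 0.415
grasp_force: 60.0
```

```bash
python3 -m creep '[[1,1,15,0,0,0,10],[1,1,30,0,0,0,10],[1,1,42,0,0,0,10],[1,1,50,0,0,0,10],[1,1,54,0,0,0,10]]'; python3 -m creep '[[0,0,0,0,0,0,10],[0,0,1,0,0,0,10],[0,0,2,0,0,0,10],[0,0,2,0,0,0,10],[0,0,2,0,0,0,10]]'
```

```text
clock: 6.05
position: [0.4585, 0.0867, 0.0431]
orientation: [-2.219, -2.223, 0.002]
ft_force: [-0.5, 0.4, -0.5]
finger_gap: 0.414
grasp_force: 60.0
clock: 6.47
position: [0.4588, 0.0862, 0.0426]
orientation: [2.22, 2.222, 0.001]
ft_force: [0.0, -0.5, -0.6]
finger_gap: 0.413
grasp_force: 60.0
```

```bash
python3 -m creep '[[0,0,1,0,0,0,10],[0,0,1.5,0,0,0,10],[0,0,1.5,0,0,0,10],[0,0,1.5,0,0,0,10]]'; python3 -m creep '[[0,0,0,0,0,0,60],[0,0,0,0,0,0,65],[0,0,0,0,0,0,70],[0,0,0,0,0,0,75],[0,0,0,0,0,0,75]]';python3 -m creep '[[0,0,-10,0,0,0,75],[0,0,-40,0,0,0,75],[0,0,-60,0,0,0,75],[20,20,-60,0,0,0,75],[40,40,-60,0,0,0,75]]'
python3 - <<'E'
from h import *
o=get_obs();print(o['position'])
for n in("side","top"):
  p=imaging.camera(n);W=world(p)
  print(n,"wlid",top_centre(W,(.4585,.086),.05,.03),"yellow",top_centre(W,(.625,.273),.044),"Pred",top_centre(W,(.617,.091),.048))
E
```

```text
clock: 6.8
position: [0.4589, 0.0863, 0.0416]
orientation: [2.22, 2.222, 0.002]
ft_force: [-4.3, -1.4, 16.1]
finger_gap: 0.414
grasp_force: 61.3
clock: 7.22
position: [0.4584, 0.0862, 0.0407]
orientation: [-2.22, -2.223, 0.0]
ft_force: [0.6, 0.0, -0.1]
finger_gap: 0.746
grasp_force: 0.0
clock: 7.63
position: [0.4995, 0.1264, 0.1024]
orientation: [2.221, 2.22, 0.003]
ft_force: [-1.2, -0.4, 0.1]
finger_gap: 0.752
grasp_force: 0.0
[0.49946856 0.12643522 0.10238502]
side wlid [457.8  85.9  20.1 455.7  87.4  49.2 197. ] yellow [624.8 273.4  27.  622.4 273.8  43.6 381. ] Pred [615.6  91.1  30.2 618.4  98.   45.9 113. ]
top wlid None yellow None Pred [618.   85.6  26.1 619.7  73.9  47.1  25. ]
```

White is fully home (top at 50 mm). Next is yellow, at (625, 273).

```bash
python3 -m creep '[[28,24,0,0,0,0,85],[56,48,0,0,0,0,85],[84,72,0,0,0,0,85],[112,96,0,0,0,0,85],[140,120,0,0,0,0,85]]'; python3 -m creep '[[6,5,0,0,0,0,85],[6,5,0,0,0,0,85],[6,5,0,0,0,0,85],[6,5,0,0,0,0,85]]'
```

```text
clock: 8.15
position: [0.6188, 0.2674, 0.1004]
orientation: [-2.22, -2.223, 0.001]
ft_force: [0.8, -0.7, 1.0]
finger_gap: 0.848
grasp_force: 0.0
clock: 8.48
position: [0.6226, 0.2715, 0.1006]
orientation: [-2.22, -2.222, 0.001]
ft_force: [0.0, -0.2, -0.4]
finger_gap: 0.85
grasp_force: 0.0
```

```bash
python3 -m creep '[[1.5,2.5,20,0,0,0,85],[1.5,2.5,40,0,0,0,85],[1.5,2.5,58,0,0,0,85],[1.5,2.5,65.5,0,0,0,85],[1.5,2.5,65.5,0,0,0,85]]';python3 -m creep '[[0,0,0,0,0,0,80],[0,0,0,0,0,0,75]]'
```

```text
clock: 8.9
position: [0.6243, 0.2725, 0.0339]
orientation: [-2.22, -2.221, 0.004]
ft_force: [-0.2, 0.6, 0.1]
finger_gap: 0.85
grasp_force: 0.0
clock: 9.07
position: [0.6263, 0.2738, 0.0368]
orientation: [2.22, 2.222, 0.003]
ft_force: [0.4, -1.0, -0.6]
finger_gap: 0.754
grasp_force: 0.0
```

```bash
python3 -m creep '[[0,0,0,0,0,0,60],[0,0,0,0,0,0,45],[0,0,0,0,0,0,35],[0,0,0,0,0,0,30],[0,0,0,0,0,0,30]]';python3 -m creep '[[0,0,-3,0,0,0,30],[0,0,-20,0,0,0,30],[0,0,-50,0,0,0,30],[0,0,-65,0,0,0,30],[0,0,-65,0,0,0,30]]'
python3 - <<'E'
from h import *
o=get_obs();print(o['position'])
p=imaging.camera("side");W=world(p);C=p["color"].astype(int)
m=(np.hypot(W[...,0]-.628,W[...,1]-.27)<.045)&(W[...,2]>.08)&(W[...,2]<.13)&(C[...,0]>C[...,2]*2)&(C[...,0]>60)
q=W[m];print(len(q),q.min(0),q.max(0))
print("red",top_centre(W,(.633,.271),.024))
E
```

```text
clock: 9.48
position: [0.6264, 0.2741, 0.0372]
orientation: [2.22, 2.222, 0.003]
ft_force: [-3.6, -1.1, 12.9]
finger_gap: 0.581
grasp_force: 60.5
clock: 9.9
position: [0.6277, 0.2748, 0.105]
orientation: [2.219, 2.221, 0.009]
ft_force: [1.0, 0.5, 0.8]
finger_gap: 0.577
grasp_force: 62.1
[0.62769265 0.27477017 0.10503382]
248 [0.58805354 0.25017241 0.09911865] [0.65290185 0.29902496 0.12822269]
red [633.4 270.6  35.2 630.2 271.8  23.6 590. ]
```

```bash
python3 -m creep '[[-35,-18,0,0,0,0,30],[-70,-36,0,0,0,0,30],[-105,-54,0,0,0,0,30],[-140,-72,0,0,0,0,30],[-170,-87,0,0,0,0,30]]'; python3 -m creep '[[-35,-18,0,0,0,0,30],[-70,-36,0,0,0,0,30],[-105,-54,0,0,0,0,30],[-140,-72,0,0,0,0,30],[-165,-84,0,0,0,0,30]]';python3 -m creep '[[-10,-6,0,0,0,0,30],[-10,-6,0,0,0,0,30],[-10,-6,0,0,0,0,30]]'; python3 -c "
from h import *
o=get_obs();print(o['position'],cv2.Rodrigues(np.array(o['orientation']))[0].round(4))"
```

```text
clock: 10.37
position: [0.5369, 0.1019, 0.0995]
orientation: [-2.22, -2.222, 0.002]
ft_force: [1.2, -0.6, 0.2]
finger_gap: 0.582
grasp_force: 62.2
clock: 10.78
position: [0.4528, -0.0633, 0.0997]
orientation: [-2.22, -2.221, 0.002]
ft_force: [0.3, -0.2, -0.4]
finger_gap: 0.58
grasp_force: 62.2
clock: 11.03
position: [0.4491, -0.0713, 0.1001]
orientation: [-2.221, -2.221, -0.0]
ft_force: [0.7, 0.2, -0.7]
finger_gap: 0.582
grasp_force: 62.2
[ 0.44911457 -0.07132896  0.10009397] [[ 1.e-04  1.e+00 -0.e+00]
 [ 1.e+00 -1.e-04  3.e-04]
 [ 3.e-04 -0.e+00 -1.e+00]]
```

```bash
python3 -m creep '[[1,1.5,15,0,0,0,30],[1,1.5,30,0,0,0,30],[1,1.5,42,0,0,0,30],[1,1.5,48,0,0,0,30],[1,1.5,50,0,0,0,30]]'; python3 -m creep '[[0,0,0,0,0,0,30],[0,0,0,0,0,0,30],[0,0,1,0,0,0,30],[0,0,2,0,0,0,30],[0,0,2,0,0,0,30]]'; python3 -m creep '[[0,0,1,0,0,0,30],[0,0,1,0,0,0,30]]'
```

```text
clock: 11.45
position: [0.4504, -0.0693, 0.0492]
orientation: [-2.218, -2.223, 0.001]
ft_force: [-1.3, 0.2, 0.4]
finger_gap: 0.584
grasp_force: 62.2
clock: 11.87
position: [0.4508, -0.0704, 0.0485]
orientation: [2.22, 2.222, 0.0]
ft_force: [-1.1, 0.2, -0.2]
finger_gap: 0.578
grasp_force: 62.2
clock: 12.03
position: [0.451, -0.0704, 0.0481]
orientation: [2.22, 2.222, 0.001]
ft_force: [-5.0, 1.5, 17.1]
finger_gap: 0.578
grasp_force: 63.9
```

Contact at the expected height. Releasing and retreating toward the green lid.

```bash
python3 -m creep '[[0,0,0,0,0,0,65],[0,0,0,0,0,0,75],[0,0,0,0,0,0,85],[0,0,0,0,0,0,90],[0,0,0,0,0,0,90]]';python3 -m creep '[[0,0,-10,0,0,0,85],[0,0,-35,0,0,0,85],[0,0,-55,0,0,0,85],[20,0,-55,0,0,0,85],[60,0,-55,0,0,0,85]]'; python3 -m creep '[[41,0,0,0,0,0,85],[82,0,0,0,0,0,85],[123,0,0,0,0,0,85],[164,0,0,0,0,0,85],[200,0,0,0,0,0,85]]'; python3 -m creep '[[35,4,0,0,0,0,85],[65,8,0,0,0,0,85],[75,9,0,0,0,0,85],[75,9,0,0,0,0,85]]'
python3 - <<'E'
from h import *
o=get_obs();print(o['position'])
for n in ("side","top"):
  p=imaging.camera(n);W=world(p)
  print(n,"ylid",top_centre(W,(.4505,-.071),.055),"pw",top_centre(W,(.4585,.086),.05,.03),"green",top_centre(W,(.462,.266),.044))
E
```

```text
clock: 12.45
position: [0.4506, -0.0703, 0.0472]
orientation: [-2.22, -2.223, 0.0]
ft_force: [-0.0, -0.5, 0.2]
finger_gap: 0.902
grasp_force: 0.0
clock: 12.87
position: [0.4517, -0.012, 0.1035]
orientation: [2.223, 2.216, 0.002]
ft_force: [1.2, 0.7, -0.8]
finger_gap: 0.851
grasp_force: 0.0
clock: 13.28
position: [0.4499, 0.1922, 0.1023]
orientation: [-2.22, -2.223, -0.001]
ft_force: [1.2, -0.6, 0.7]
finger_gap: 0.849
grasp_force: 0.0
clock: 13.62
position: [0.4592, 0.2668, 0.1019]
orientation: [-2.217, -2.226, -0.0]
ft_force: [-0.4, -0.4, 0.2]
finger_gap: 0.846
grasp_force: 0.0
[0.45918635 0.26682895 0.10191776]
side ylid [450.4 -70.8  28.4 447.  -68.6  54.5 272. ] pw [457.2  86.3  20.1 455.4  87.4  49.3 197. ] green [461.2 266.3  26.9 458.8 267.3  43.6 478. ]
top ylid [451.1 -70.9  25.8 450.9 -71.1  54.4 254. ] pw [459.1  86.2  18.8 458.8  86.1  49.5 132. ] green [462.2 266.   25.8 460.7 259.7  43.8 181. ]
```

```bash
python3 -m creep '[[-1,2.3,20,0,0,0,85],[-1,2.3,40,0,0,0,85],[-1,2.3,57,0,0,0,85],[-1,2.3,65,0,0,0,85],[-1,2.3,65,0,0,0,85]]';python3 -m creep '[[0,0,0,0,0,0,75],[0,0,0,0,0,0,60],[0,0,0,0,0,0,45],[0,0,0,0,0,0,35],[0,0,0,0,0,0,30]]';python3 -m creep '[[0,0,0,0,0,0,30],[0,0,-3,0,0,0,30],[0,0,-20,0,0,0,30],[0,0,-50,0,0,0,30],[0,0,-65,0,0,0,30]]'
```

```text
clock: 14.13
position: [0.4606, 0.2619, 0.0359]
orientation: [-2.221, -2.221, 0.005]
ft_force: [-1.6, 1.1, -0.5]
finger_gap: 0.845
grasp_force: 0.0
clock: 14.55
position: [0.4624, 0.2638, 0.0389]
orientation: [2.22, 2.222, 0.003]
ft_force: [-2.0, -3.3, 12.1]
finger_gap: 0.58
grasp_force: 60.2
clock: 14.97
position: [0.4624, 0.2641, 0.1056]
orientation: [2.22, 2.222, 0.004]
ft_force: [0.3, 0.7, 1.3]
finger_gap: 0.578
grasp_force: 62.1
```

```bash
python3 -m creep '[[-38,11,0,0,0,0,30],[-76,22,0,0,0,0,30],[-114,33,0,0,0,0,30],[-152,44,0,0,0,0,30],[-190,55,0,0,0,0,30]]'; python3 -m creep '[[-38,11,0,0,0,0,30],[-76,22,0,0,0,0,30],[-114,33,0,0,0,0,30],[-152,44,0,0,0,0,30],[-190,55,0,0,0,0,30]]';python3 -m creep '[[-38,11,0,0,0,0,30],[-76,22,0,0,0,0,30],[-114,33,0,0,0,0,30],[-139,41,0,0,0,0,30],[-139,41,0,0,0,0,30]]';python3 -m creep '[[0,0,0,0,0,0,30],[0,0,0,0,0,0,30]]'; python3 -c "
from h import *
o=get_obs();print(o['position'],cv2.Rodrigues(np.array(o['orientation']))[0].round(4))"
```

```text
clock: 15.38
position: [0.5174, 0.072, 0.1034]
orientation: [2.219, 2.222, 0.002]
ft_force: [0.2, 0.3, -0.5]
finger_gap: 0.575
grasp_force: 62.1
clock: 15.8
position: [0.5725, -0.1184, 0.1034]
orientation: [2.219, 2.222, 0.001]
ft_force: [1.3, 1.3, 0.1]
finger_gap: 0.575
grasp_force: 62.1
clock: 16.22
position: [0.6139, -0.2602, 0.1027]
orientation: [2.223, 2.217, -0.0]
ft_force: [1.1, -1.0, -0.6]
finger_gap: 0.58
grasp_force: 62.1
clock: 16.38
position: [0.6131, -0.2549, 0.1027]
orientation: [2.22, 2.222, 0.0]
ft_force: [0.1, -0.2, -0.3]
finger_gap: 0.578
grasp_force: 62.1
[ 0.6130989  -0.25487573  0.10271249] [[-1.e-03  1.e+00  3.e-04]
 [ 1.e+00  1.e-03  1.e-04]
 [ 1.e-04  3.e-04 -1.e+00]]
```

```bash
python3 -m creep '[[0,0,15,0,0,0,30],[0,0,30,0,0,0,30],[0,0,42,0,0,0,30],[0,0,48,0,0,0,30],[0,0,50,0,0,0,30]]'; python3 -m creep '[[0,0,0,0,0,0,30],[0,0,0,0,0,0,30],[0,0,1,0,0,0,30],[0,0,1,0,0,0,30]]'; python3 -m creep '[[0,0,1,0,0,0,30],[0,0,1,0,0,0,30],[0,0,1,0,0,0,30]]'
```

```text
clock: 16.8
position: [0.6127, -0.2539, 0.0518]
orientation: [-2.218, -2.223, 0.001]
ft_force: [0.2, 0.2, -0.1]
finger_gap: 0.58
grasp_force: 62.1
clock: 17.13
position: [0.6135, -0.2552, 0.0519]
orientation: [2.219, 2.222, 0.001]
ft_force: [-0.3, 0.2, -0.7]
finger_gap: 0.577
grasp_force: 62.1
clock: 17.38
position: [0.6132, -0.2552, 0.0503]
orientation: [2.22, 2.223, 0.0]
ft_force: [-0.6, -0.8, 0.1]
finger_gap: 0.581
grasp_force: 62.1
```

```bash
python3 -m creep '[[0,0,1,0,0,0,30],[0,0,1,0,0,0,30],[0,0,1,0,0,0,30]]'
```

```text
clock: 17.63
position: [0.6133, -0.2553, 0.05]
orientation: [2.22, 2.222, 0.0]
ft_force: [-2.8, 1.3, 9.1]
finger_gap: 0.579
grasp_force: 63.2
```

```bash
python3 -m creep '[[0,0,0,0,0,0,65],[0,0,0,0,0,0,75],[0,0,0,0,0,0,85],[0,0,0,0,0,0,90],[0,0,0,0,0,0,90]]';python3 -m creep '[[0,0,-10,0,0,0,90],[0,0,-35,0,0,0,90],[0,0,-55,0,0,0,95],[20,-5,-55,0,0,0,100],[58,-15,-55,0,0,0,100]]'; python3 -m creep '[[38,-11,0,0,0,0,100],[76,-22,0,0,0,0,100],[114,-33,0,0,0,0,100],[152,-44,0,0,0,0,100],[190,-55,0,0,0,0,100]]'; python3 -m creep '[[38,-11,0,0,0,0,100],[76,-22,0,0,0,0,100],[114,-33,0,0,0,0,100],[152,-44,0,0,0,0,100],[190,-55,0,0,0,0,100]]';python3 -m creep '[[38,-11,0,0,0,0,100],[76,-26,0,0,0,0,100],[80,-29,0,0,0,0,100],[80,-29,0,0,0,0,100],[80,-29,0,0,0,0,100]]';  python3 - <<'E'
from h import *
o=get_obs();print(o['position'])
for n in ("side","top"):
  p=imaging.camera(n);W=world(p)
  print(n,"glid",top_centre(W,(.613,-.253),.055),"blue",top_centre(W,(.459,.263),.024),"red",top_centre(W,(.633,.271),.024),"Pb",top_centre(W,(.622,-.096),.048),"Pr",top_centre(W,(.617,.091),.048))
E
```

```text
clock: 18.05
position: [0.6131, -0.2551, 0.0492]
orientation: [-2.22, -2.223, 0.0]
ft_force: [-0.8, -0.2, -0.3]
finger_gap: 0.901
grasp_force: 0.0
clock: 18.47
position: [0.5994, -0.1997, 0.1062]
orientation: [2.221, 2.216, 0.002]
ft_force: [1.4, 0.8, -0.1]
finger_gap: 1.001
grasp_force: 0.0
clock: 18.88
position: [0.5422, -0.0057, 0.1052]
orientation: [2.22, 2.222, 0.001]
ft_force: [-0.0, 0.4, 0.6]
finger_gap: 0.996
grasp_force: 0.0
clock: 19.3
position: [0.487, 0.1845, 0.1053]
orientation: [2.22, 2.222, 0.002]
ft_force: [0.5, 0.4, -0.7]
finger_gap: 1.0
grasp_force: 0.0
clock: 19.72
position: [0.4587, 0.2627, 0.1048]
orientation: [2.219, 2.224, 0.001]
ft_force: [-0.3, 0.5, 0.1]
finger_gap: 0.997
grasp_force: 0.0
[0.45869044 0.26272628 0.10480454]
side glid [ 612.8 -252.7   29.2  609.  -250.1   54.4  172. ] blue [459.  263.6  34.4 456.3 264.9  23.6 758. ] red [631.9 269.3  34.9 630.4 271.8  23.7 586. ] Pb [620.5 -97.4  30.6 619.8 -95.1  45.9 117. ] Pr [614.7  90.5  29.2 606.2  84.7  45.9  94. ]
top glid [ 614.3 -250.7   26.5  613.3 -251.1   54.5  254. ] blue [459.7 262.3  32.5 458.2 256.7  23.6 304. ] red [634.  271.1  32.6 633.8 270.6  23.9 376. ] Pb [622.5 -96.1  28.2 621.7 -96.9  46.8  66. ] Pr [617.   91.6  27.7 616.3  92.4  46.9  60. ]
```

```bash
python3 -m creep '[[0,0.5,20,0,0,0,100],[0,0.5,45,0,0,0,100],[0,0.5,65,0,0,0,100],[0,0.5,80,0,0,0,100],[0,0.5,88,0,0,0,100]]';python3 -m creep '[[0,0,0,0,0,0,100],[0,0,1,0,0,0,95],[0,0,1,0,0,0,90]]'
```

```text
clock: 20.23
position: [0.4588, 0.2609, 0.0146]
orientation: [-2.222, -2.22, 0.003]
ft_force: [0.0, -0.4, -0.1]
finger_gap: 0.996
grasp_force: 0.0
clock: 20.48
position: [0.4598, 0.2626, 0.0161]
orientation: [2.221, 2.222, 0.002]
ft_force: [0.3, -0.4, -0.2]
finger_gap: 0.9
grasp_force: 0.0
```

```bash
python3 -m creep '[[0,0,0,0,0,0,80],[0,0,0,0,0,0,65],[0,0,0,0,0,0,55],[0,0,0,0,0,0,50],[0,0,0,0,0,0,50]]';python3 -m creep '[[0,0,-3,0,0,0,50],[0,0,-20,0,0,0,50],[0,0,-50,0,0,0,50],[0,0,-80,0,0,0,50],[0,0,-90,0,0,0,50]]';python3 -m creep '[[0,0,0,0,0,0,50]]'
```

```text
clock: 20.9
position: [0.4599, 0.263, 0.0167]
orientation: [2.22, 2.222, 0.003]
ft_force: [-2.1, -3.0, 11.5]
finger_gap: 0.742
grasp_force: 62.9
clock: 21.32
position: [0.4606, 0.2636, 0.1097]
orientation: [2.219, 2.222, 0.008]
ft_force: [0.6, 0.5, 0.0]
finger_gap: 0.74
grasp_force: 65.8
clock: 21.4
position: [0.4607, 0.2637, 0.1085]
orientation: [2.219, 2.222, 0.008]
ft_force: [0.0, -0.5, -0.9]
finger_gap: 0.744
grasp_force: 65.8
```

```bash
python3 -m creep '[[-36,16,0,0,0,0,50],[-72,32,0,0,0,0,50],[-108,48,0,0,0,0,50],[-144,64,0,0,0,0,50],[-180,80,0,0,0,0,50]]'; python3 -m creep '[[-36,16,0,0,0,0,50],[-72,32,0,0,0,0,50],[-108,48,0,0,0,0,50],[-144,64,0,0,0,0,50],[-170,77,0,0,0,0,50]]';python3 -m creep '[[-10,4,0,0,0,0,50],[-10,4,0,0,0,0,50],[-10,4,0,0,0,0,50],[-10,4,0,0,0,0,50]]'; python3 -c "
from h import *
o=get_obs();print(o['position'],cv2.Rodrigues(np.array(o['orientation']))[0].round(4))"
```

```text
clock: 21.82
position: [0.5393, 0.081, 0.1045]
orientation: [-2.219, -2.223, 0.001]
ft_force: [0.4, 0.5, -0.0]
finger_gap: 0.74
grasp_force: 65.8
clock: 22.23
position: [0.6167, -0.0902, 0.1042]
orientation: [-2.221, -2.221, 0.001]
ft_force: [1.0, -0.7, -0.1]
finger_gap: 0.744
grasp_force: 65.8
clock: 22.57
position: [0.6199, -0.096, 0.1048]
orientation: [-2.219, -2.223, 0.001]
ft_force: [-0.5, 0.4, -0.9]
finger_gap: 0.742
grasp_force: 65.8
[ 0.61985073 -0.09602057  0.10476011] [[-2.e-03  1.e+00 -1.e-03]
 [ 1.e+00  2.e-03  4.e-04]
 [ 4.e-04 -1.e-03 -1.e+00]]
```

```bash
python3 -m creep '[[0,2,15,0,0,0,50],[0,2,30,0,0,0,50],[0,2,42,0,0,0,50],[0,2,48,0,0,0,50],[0,2,50,0,0,0,50]]'; python3 -m creep '[[0,0,0,0,0,0,50],[0,0,0,0,0,0,50],[0,0,1,0,0,0,50],[0,0,1,0,0,0,50],[0,0,1,0,0,0,50]]';  python3 -m creep '[[0,0,1,0,0,0,50],[0,0,1,0,0,0,50],[0,0,1,0,0,0,50]]'
```

```text
clock: 22.98
position: [0.6216, -0.0958, 0.0543]
orientation: [-2.218, -2.223, 0.001]
ft_force: [0.4, -0.7, -0.7]
finger_gap: 0.742
grasp_force: 65.8
clock: 23.4
position: [0.6227, -0.0972, 0.0547]
orientation: [2.22, 2.222, 0.001]
ft_force: [0.6, 0.1, -0.2]
finger_gap: 0.743
grasp_force: 65.8
clock: 23.65
position: [0.6224, -0.0972, 0.0532]
orientation: [-2.22, -2.223, 0.0]
ft_force: [-0.2, -0.3, 0.4]
finger_gap: 0.745
grasp_force: 65.8
```

```bash
python3 -m creep '[[0,0,1,0,0,0,50],[0,0,1,0,0,0,50],[0,0,1,0,0,0,50]]'
```

```text
clock: 23.9
position: [0.6228, -0.0972, 0.0528]
orientation: [2.22, 2.222, 0.001]
ft_force: [-1.5, 0.5, 6.7]
finger_gap: 0.742
grasp_force: 66.5
```

```bash
python3 -m creep '[[0,0,0,0,0,0,80],[0,0,0,0,0,0,90],[0,0,0,0,0,0,100],[0,0,0,0,0,0,100],[0,0,0,0,0,0,100]]';python3 -m creep '[[0,0,-10,0,0,0,100],[0,0,-35,0,0,0,100],[0,0,-53,0,0,0,100],[20,0,-53,0,0,0,100],[55,0,-53,0,0,0,100]]'; python3 -m creep '[[38,2,0,0,0,0,100],[76,4,0,0,0,0,100],[114,6,0,0,0,0,100],[152,8,0,0,0,0,100],[190,9,0,0,0,0,100]]'; python3 -m creep '[[38,0,0,0,0,0,100],[76,0,0,0,0,0,100],[114,1,0,0,0,0,100],[122,1,0,0,0,0,100],[122,1,0,0,0,0,100]]'; python3 -m creep '[[0,0,0,0,0,0,100],[0,0,0,0,0,0,100]]'
python3 - <<'E'
from h import *
o=get_obs();print(o['position'],cv2.Rodrigues(np.array(o['orientation']))[0].round(4))
for n in ("side","top"):
  p=imaging.camera(n);W=world(p)
  print(n,"blid",top_centre(W,(.622,-.096),.06),"red",top_centre(W,(.633,.271),.024),"Pr",top_centre(W,(.617,.091),.048))
E
```

```text
clock: 24.32
position: [0.6224, -0.0971, 0.0522]
orientation: [-2.22, -2.223, 0.0]
ft_force: [0.0, -0.7, 0.7]
finger_gap: 1.004
grasp_force: 0.0
clock: 24.73
position: [0.6234, -0.0441, 0.1074]
orientation: [2.222, 2.217, 0.002]
ft_force: [0.3, 0.4, -1.3]
finger_gap: 0.999
grasp_force: 0.0
clock: 25.15
position: [0.6312, 0.1498, 0.1062]
orientation: [2.22, 2.222, 0.001]
ft_force: [0.7, -0.8, 0.4]
finger_gap: 0.998
grasp_force: 0.0
clock: 25.57
position: [0.6316, 0.2729, 0.1056]
orientation: [-2.216, -2.226, -0.001]
ft_force: [0.1, 0.4, 0.8]
finger_gap: 1.001
grasp_force: 0.0
clock: 25.73
position: [0.6322, 0.2688, 0.1056]
orientation: [2.221, 2.222, -0.0]
ft_force: [0.1, -1.2, -0.4]
finger_gap: 0.998
grasp_force: 0.0
[0.632212   0.26878771 0.10563399] [[-3.e-04  1.e+00  1.e-04]
 [ 1.e+00  3.e-04 -3.e-04]
 [-3.e-04  1.e-04 -1.e+00]]
side blid [620.5 -96.4  34.6 618.  -93.8  59.8 326. ] red [633.5 271.2  34.8 629.9 271.8  23.8 588. ] Pr [616.3  92.5  29.5 615.3  91.3  46.  150. ]
top blid [622.9 -95.8  32.9 622.4 -95.8  59.5 410. ] red [647.7 246.8  15.4 648.5 245.8  24.3  20. ] Pr [617.4  91.9  28.  615.8  91.6  46.6  65. ]
```

Blue is home. Grasping red at (633, 271): shift +2 along x and +1 along y, and down about 90.

```bash
python3 -m creep '[[2,1,20,0,0,0,100],[2,1,45,0,0,0,100],[2,1,65,0,0,0,100],[2,1,80,0,0,0,100],[2,1,89,0,0,0,100]]';python3 -m creep '[[0,0,0,0,0,0,100],[0,0,1,0,0,0,95],[0,0,1,0,0,0,90]]';python3 -m creep '[[0,0,0,0,0,0,80],[0,0,0,0,0,0,65],[0,0,0,0,0,0,55],[0,0,0,0,0,0,50],[0,0,0,0,0,0,50]]';python3 -m creep '[[0,0,-3,0,0,0,50],[0,0,-20,0,0,0,50],[0,0,-50,0,0,0,50],[0,0,-80,0,0,0,50],[0,0,-90,0,0,0,50]]';python3 -m creep '[[0,0,0,0,0,0,50],[0,0,0,0,0,0,50]]'
```

```text
clock: 26.25
position: [0.6324, 0.2703, 0.0145]
orientation: [-2.221, -2.221, 0.003]
ft_force: [0.3, 0.4, -0.0]
finger_gap: 1.003
grasp_force: 0.0
clock: 26.5
position: [0.6337, 0.2718, 0.0164]
orientation: [2.22, 2.222, 0.002]
ft_force: [0.3, 0.2, 0.2]
finger_gap: 0.901
grasp_force: 0.0
clock: 26.92
position: [0.6339, 0.2721, 0.0172]
orientation: [2.219, 2.222, 0.004]
ft_force: [-3.8, -2.0, 10.9]
finger_gap: 0.743
grasp_force: 64.0
clock: 27.33
position: [0.6347, 0.2726, 0.1105]
orientation: [2.219, 2.221, 0.008]
ft_force: [0.6, 0.1, 1.5]
finger_gap: 0.743
grasp_force: 65.7
clock: 27.5
position: [0.6334, 0.2721, 0.1057]
orientation: [2.22, 2.223, 0.002]
ft_force: [-0.3, 0.8, 0.1]
finger_gap: 0.74
grasp_force: 65.7
```

```bash
python3 -m creep '[[-38,-3,0,0,0,0,50],[-76,-6,0,0,0,0,50],[-114,-10,0,0,0,0,50],[-152,-14,0,0,0,0,50],[-179,-16.5,0,0,0,0,50]]';python3 -m creep '[[0,0,0,0,0,0,50],[0,0,0,0,0,0,50],[0,0,0,0,0,0,50]]'
```

```text
clock: 27.92
position: [0.6152, 0.0899, 0.1037]
orientation: [-2.22, -2.221, 0.004]
ft_force: [1.3, -0.5, -0.7]
finger_gap: 0.745
grasp_force: 65.8
clock: 28.17
position: [0.6163, 0.093, 0.1042]
orientation: [-2.22, -2.222, 0.002]
ft_force: [0.1, 0.9, -0.0]
finger_gap: 0.74
grasp_force: 65.8
```

```bash
python3 -m creep '[[0,0,15,0,0,0,50],[0,0,30,0,0,0,50],[0,0,42,0,0,0,50],[0,0,47,0,0,0,50],[0,0,49,0,0,0,50]]'; python3 -m creep '[[0,0,0,0,0,0,50],[0,0,0,0,0,0,50],[0,0,1,0,0,0,50],[0,0,1,0,0,0,50],[0,0,1,0,0,0,50]]';  python3 -m creep '[[0,0,1,0,0,0,50],[0,0,1,0,0,0,50],[0,0,1,0,0,0,50]]'
```

```text
clock: 28.58
position: [0.6159, 0.0938, 0.0548]
orientation: [-2.218, -2.223, 0.003]
ft_force: [0.9, -0.6, 0.3]
finger_gap: 0.743
grasp_force: 65.8
clock: 29.0
position: [0.617, 0.0929, 0.0556]
orientation: [2.22, 2.222, 0.001]
ft_force: [0.7, -0.3, 0.5]
finger_gap: 0.741
grasp_force: 65.8
clock: 29.25
position: [0.6167, 0.0928, 0.0543]
orientation: [-2.22, -2.223, 0.0]
ft_force: [0.5, 0.5, 0.9]
finger_gap: 0.745
grasp_force: 65.8
```

```bash
python3 -m creep '[[0,0,1,0,0,0,50],[0,0,1,0,0,0,50],[0,0,1,0,0,0,50]]'; python3 -m creep '[[0,0,0.5,0,0,0,50],[0,0,0.5,0,0,0,50],[0,0,0.5,0,0,0,50]]'
```

```text
clock: 29.5
position: [0.6168, 0.0928, 0.0533]
orientation: [2.22, 2.223, 0.0]
ft_force: [1.3, -0.0, 0.2]
finger_gap: 0.742
grasp_force: 65.9
clock: 29.75
position: [0.6169, 0.0929, 0.0532]
orientation: [2.22, 2.223, 0.001]
ft_force: [-2.1, 0.6, 7.1]
finger_gap: 0.745
grasp_force: 66.6
```

Contact. I'll release, retreat clear and inspect everything.

```bash
python3 -m creep '[[0,0,0,0,0,0,80],[0,0,0,0,0,0,90],[0,0,0,0,0,0,100],[0,0,0,0,0,0,100],[0,0,0,0,0,0,100]]';python3 -m creep '[[0,0,-10,0,0,0,100],[0,0,-35,0,0,0,100],[0,0,-60,0,0,0,100],[0,0,-95,0,0,0,100],[0,0,-130,0,0,0,100]]'; python3 -m creep '[[0,-40,0,0,0,0,100],[0,-80,0,0,0,0,100],[0,-120,0,0,0,0,100],[0,-160,0,0,0,0,100],[0,-200,0,0,0,0,100]]'; python3 -m creep '[[38,-8,0,0,0,0,100],[76,-16,0,0,0,0,100],[114,-20,0,0,0,0,100],[152,-20,0,0,0,0,100],[190,-20,0,0,0,0,100]]';python3 -m creep '[[0,0,0,0,0,0,100],[0,0,0,0,0,0,100],[0,0,0,0,0,0,100]]'
python3 - <<'E'
from h import *
L={"white":(.4585,.086,.05),"yellow":(.4505,-.071,.055),"green":(.613,-.253,.055),"blue":(.622,-.096,.06),"red":(.617,.0915,.06)}
for n in("side","top"):
    p=imaging.camera(n);W=world(p);cv2.imwrite(f"pics/end_{n}.png",p["color"][:,:,::-1])
    for k,(x,y,z) in L.items():
        print(n,k,top_centre(W,(x,y),z),[np.round(d["position"],3) for d in imaging.pinpoint("pot_"+k,p)[:1]])
        t=W[(np.hypot(W[...,0]-x,W[...,1]-y)<.015)&(abs(W[...,2]-z)<.006)]
        print("  slope",np.linalg.lstsq(np.c_[t[:,:2]-t[:,:2].mean(0),np.ones(len(t))],t[:,2],rcond=None)[0].round(3) if len(t)>9 else None)
E
```

```text
clock: 30.17
position: [0.6167, 0.0929, 0.0527]
orientation: [-2.22, -2.223, 0.0]
ft_force: [-0.6, 0.2, 0.7]
finger_gap: 1.001
grasp_force: 0.0
clock: 30.58
position: [0.6161, 0.0928, 0.1846]
orientation: [-2.22, -2.222, 0.001]
ft_force: [1.4, 0.2, 0.0]
finger_gap: 0.998
grasp_force: 0.0
clock: 31.0
position: [0.4149, 0.0925, 0.1832]
orientation: [2.22, 2.222, 0.001]
ft_force: [-0.6, 0.1, 0.7]
finger_gap: 0.995
grasp_force: 0.0
clock: 31.42
position: [0.396, 0.2845, 0.1839]
orientation: [2.22, 2.223, 0.002]
ft_force: [2.3, -0.1, 0.2]
finger_gap: 0.996
grasp_force: 0.0
clock: 31.67
position: [0.3964, 0.2824, 0.1831]
orientation: [2.219, 2.223, -0.0]
ft_force: [-0.1, 0.1, 0.6]
finger_gap: 1.003
grasp_force: 0.0
side white [456.9  86.   20.4 455.7  87.1  49.  196. ] [array([ 0.456,  0.086, -0.002])]
  slope [ 0.019 -0.036  0.05 ]
side yellow [449.7 -72.1  27.5 447.5 -69.2  54.5 267. ] [array([ 0.449, -0.069,  0.   ])]
  slope [ 0.001 -0.007  0.055]
side green [ 609.9 -253.8   27.8  608.5 -250.2   54.5  173. ] [array([ 0.614, -0.255, -0.001])]
  slope [-0.023 -0.008  0.055]
side blue [620.7 -96.3  35.9 618.1 -93.8  59.6 328. ] [array([ 0.622, -0.098,  0.004])]
  slope [-0.02   0.015  0.06 ]
side red [597.9  81.3  25.8 601.7  67.2  60.3  13. ] [array([0.618, 0.09 , 0.005])]
  slope None
top white [459.2  86.2  18.7 458.7  86.2  49.8 131. ] [array([0.617, 0.091, 0.053])]
  slope [ 0.006 -0.043  0.05 ]
top yellow [451.1 -70.9  25.7 451.  -70.9  54.6 258. ] [array([0.456, 0.086, 0.044])]
  slope [0.007 0.032 0.055]
top green [ 613.7 -251.6   26.1  613.1 -251.    54.7  255. ] [array([ 0.616, -0.258,  0.   ])]
  slope [ 0.009 -0.023  0.055]
top blue [623.1 -96.1  33.2 622.5 -95.8  59.7 407. ] [array([ 0.626, -0.096, -0.003])]
  slope [-0.039  0.017  0.06 ]
top red [616.5  92.1  33.2 616.3  91.9  59.7 405. ] []
  slope [ 0.02  -0.012  0.06 ]
```

View pics/end_side.png

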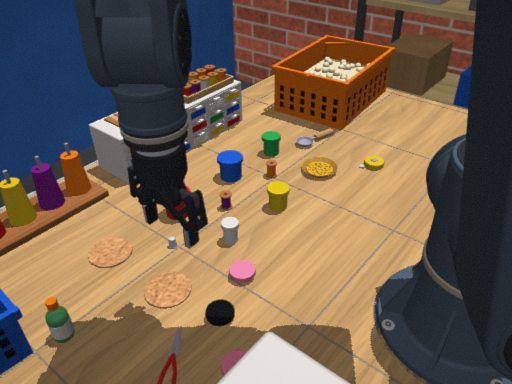

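View pics/end_top.png

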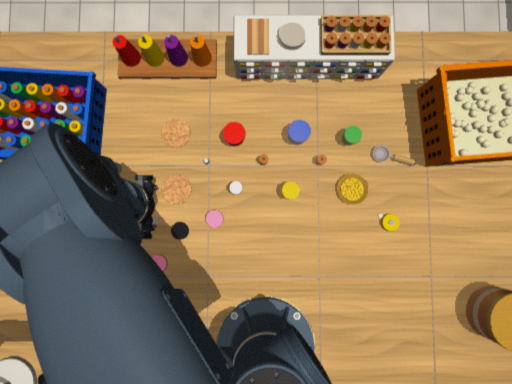

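All five pots are closed, at red (233,133), blue (299,131), green (352,135), white (235,187) and yellow (290,190). The mats are empty, the pink and black look-alikes are untouched, and the heights are those of lids fully home.

```bash
python3 -c "
from workcell import order
print(order.job_done())"
```

```text
the job is handed in; nothing more can be done
None
```

All five lids are on the pots of their own colour; the last pictures measured each one at its fully-home height and close to level, the pots stayed in place, and the job was handed in at about 32 s, with no verdict returned.

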